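Load a power-module tray into the test station and lock it

TASK

Pick up the aluminium tray by its blue grip, with the black power module riding on it, and slide it into the slotted bay of the grey test station, under the instrument box, until it is fully home against its stops. Only then push the red lever beside the bay all the way over, away from you, to lock it. Do not spill the module, and leave the other things on the bench where they are.

Things in the scene. Friction and masses are not known exactly. Their poses are not given: they have to be found in the camera images.
- tray: Loose aluminium tray, 140 (x) x 124 (y) mm, plate 4 mm thick, 150 g. Origin: centre of its underside, z up. The -x end, with the blue fin, is the near end; the +x end enters the bay first. Walls 18 mm high at y = +-46.5 mm, low lips at x = -33.5 and +49.5 mm hold the module; outside the walls the bare plate edges run in the slots. Starts flat on the bench left or right of the station.
- tray_grip (a point): Grip point in the blue fin, a solid block on the plate, 24 mm long (tray x), 12 mm thick (tray y), top 46 mm above the tray's underside. The point is at tray x = -50, y = 0, 30 mm above the underside; its axes are the tray's. Grip across y, firmly (about 45 N): the load hangs to one side of the grip.
- module: Loose black power module with yellow transformer, blue capacitors and silver fins, 76 (x) x 84 (y) x 46 (z) mm, 180 g (varies by 30 %). Origin: centre of its underside. It rides on the tray between walls and lips with 2 to 3 mm of play.
- tray_seat (a point): Top of the tray's plate at tray x = +8, y = 0, 4 mm above the underside: where the centre of the module's underside belongs.
- station: Fixed grey test station; its open bay faces station -x, the robot's side. Origin: centre of its underside on the bench; x points into the bay. Side plates with inner faces at y = +-65 mm carry two runners (ledges, y = +-50 to +-65, tops 60 mm above the bench). Lips above the runners from x = -66 mm inwards make slots 13 mm high for the plate edges. Red end stops at x = +38 mm.
- hood_edge (a point): Middle of the lower front edge of the instrument box that covers the bay: station x = -80, z = 125 mm. The box is 170 mm wide and 220 mm high at its top. With the tray home the fin's centre is only 2 mm in front of the box's face, so the tool must lean back towards the robot, 30 to 45 degrees from vertical, to push the tray home.
- bay_home (a point): Where the tray's origin is when home: station x = -32, y = 0, z = 60 mm, the tray's x axis along the station's x axis. Its axes are the station's.
- bay_mouth (a point): Middle between the front ends of the two runners, at the height of their tops: station x = -125, y = 0, z = 60 mm. From here to x = -85 the runners are open above, so the tray's far edge can be laid on them. Orange guides at the sides, 78 mm high, narrow from +-76 mm here to +-65 mm at x = -80.
- lock (a joint): Angle of the red lever, rad: 0 = leaning 0.5 rad towards the robot (station -x), 1.0 = fully over, leaning 0.5 rad away (station +x), against its limit. Starts at 0 to 0.15, stays where it is left, light friction (about 1 N at the tip). It turns about station y.
- lock_tip (a point): Centre of the red ball, 26 mm across, on the lever's end, 60 mm from the lever's pivot at station x = -155, y = -130, z = 77 mm. The lever stands on a grey block (70 x 50 mm, 80 mm high) at the front right of the bay. Push the ball towards station +x with closed fingers.
- bin: Blue open parts bin, 130 x 110 x 50 mm, 500 g, with small parts. Origin at its underside's centre. A bystander: leave it where it is.
- driver: Red-handled screwdriver, 170 mm, lying. Origin at its underside, along its length. A bystander: leave it where it is.
- dish: Steel screw dish, 68 mm across, 22 mm high. Origin at its underside's centre. A bystander: leave it where it is.
- jar: Jar, 54 mm across, 75 mm high. Origin at its underside's centre. A bystander: leave it where it is.
- tape: Yellow tape roll, 84 mm across, 20 mm high. Origin at its underside's centre. A bystander: leave it where it is.
- bracket: Steel angle bracket, 100 x 50 x 35 mm. Origin at its underside's centre. A bystander: leave it where it is.
- meter: Yellow multimeter, 150 x 78 x 36 mm, lying. Origin at its underside's centre. A bystander: leave it where it is.
There are look-alikes about, which are no part of the job. Of the things shaped like the tray, the aluminium one is meant. Leave any orange look-alike of the module alone.

How it is judged:
On the way, in this order (a step that is already met when the one before it is completed fails the run):
1. the tray, with the module on it, is lifted off the bench, the lever still back (height (world z) of tray above 0.03 m and distance between module and tray_seat below 0.015 m and value of joint lock below 0.3 rad), for 0.2 s.
2. the tray is fully home in the bay, with the module in place, the lever still back (distance between tray and bay_home below 0.007 m and angle between the x axis of tray and the x axis of station, either way round below 0.06 rad and angle between tray's own z axis and vertical below 0.05 rad and distance between module and tray_seat below 0.012 m and angle between module's own z axis and vertical below 0.12 rad and value of joint lock below 0.3 rad), for 0.2 s.
At the end, for the whole second after the job is handed in: The tray is home on the runners (origin within 7 mm of bay_home, turned less than 0.06 rad from the station's x axis, level within 0.05 rad), the module is in place on it (within 12 mm of tray_seat and level within 0.12 rad), the lever is over (above 0.85 rad), and tray and module are at rest (distance between tray and bay_home below 0.007 m and angle between the x axis of tray and the x axis of station, either way round below 0.06 rad and angle between tray's own z axis and vertical below 0.05 rad and distance between module and tray_seat below 0.012 m and angle between module's own z axis and vertical below 0.12 rad and value of joint lock above 0.85 rad and linear speed of each of tray, module below 0.02 m/s); the robot touches nothing.
It fails at once if the module leaves its place on the tray by more than 25 mm (distance between module and tray_seat above 0.025 m).
It fails at once if a bystander (bin, screwdriver, dish, jar, tape roll, bracket or meter) is moved by more than 25 mm (distance of any of bin, driver, dish, jar, tape, bracket, meter from where it was at the start of the episode above 0.025 m).
It also fails if it takes over 58 s, if anything falls off the work surface, if the arm or the gripper's body presses on something with over 40 N, if the wrist force passes 120 N, or if a joint passes its speed limit or range.

ROBOT

A 6-joint arm with a two-finger parallel gripper is mounted at the origin on the work surface. World frame = base frame: x ahead of the robot, y to its left, z up, the work surface at z = 0. Lengths are in m, angles in rad, forces in N, time in s.
With the tool pointing down it reaches from about 0.25 to 0.725 m from the base axis. Payload 4 kg.
Tool frame: the origin (TCP) lies at the very end of the fingers, on their centre line; the grasp point (between the pads) lies 19 mm behind it; z points along the fingers, y is the line along which they close (so a half turn about z gives the same grasp; the last joint's range is limited). The gripper opens to 85 mm and grips with 20 to 120 N. Pads are 22 mm wide; open, the fingers measure 114 mm over their backs; the gripper's body (76 mm by 85 mm) begins 54 mm behind the grasp point. The pads swing forward as they close: fully open they stand 13 mm farther back than shut.
Start: joints at [-1.284, 0.241, 0.005, 1.335, 0, 1.571], TCP at [0.141, -0.48, 0.231] pointing down, gripper open.
Joint ranges: [-2.72, 2.72], [-1.05, 1.87], [-1.09, 1.28], [-1.99, 2.15], [-1.42, 1.44], [-3.14, 3.14]. Speed limits (rad/s): [2.79, 2.79, 3.14, 3.14, 3.14, 3.14].

INTERFACE

Orientations are given as a unit quaternion [x, y, z, w].
In Python, from workcell import * gives the robot as it stands. The module is installed in compiled form; this text tells all that it offers.
- The arm moves only by the tool send_rows, never from a script. Its argument "steps" is text: rows parted by semicolons, each of 7 numbers parted by spaces: the opening, from -1 (shut) to 1 (fully open), then the shift along the world's x, y, z in m, then the turn, a rotation vector about the world's x, y, z in rad. A call has exactly 5 rows; each row shifts and turns the commanded pose from where the row before left it; what a row does not reach is not made up. A row lasts 1/12 s, in which the tool goes at most 41.7 mm and 7.16 degrees, less where a joint would pass 70% of its speed; a pose out of reach is approached as far as the arm can. A call is refused whole if a number of a shift passes 0.0417 or a number of a turn 0.125, either way. A call with a gripper value outside its range is refused whole. The fingers move at their own pace and stop on an object; the grip force is fixed at half the most. Time passes only in rows, so rows that do not move let the fingers close, or fill a call up. It gives the time, the measured TCP pose, the force, the opening and the grip force at its end, in the units of the state.
- get_obs(): the state, without advancing time (a new reading comes with each control period).
- camera(name): name is "scene" or "top"; returns a dict with "frame" (400x640x3 uint8, red, green, blue), "range_z" (400x640 float32, m along the optical axis (not along the pixel's ray), 0 where there is no reading), "camera_matrix" (3x3 intrinsics, pixels), "extrinsics" (4x4, takes a point from world to camera coordinates). Camera axes: x right, y down, z forward; pixel columns grow to the right and rows downward; lengths in m; the calibration is good to about 2 mm. A picture is of the moment at which its call begins.
- job_done(): hands the job in; it is judged then, once.
The state is a dict: "clock": time; "joint_pos": joint angles; "joint_vel": joint speeds; "tau": joint torques, N m; "eef_pos": TCP position; "tool_rot": TCP orientation; "ft_force": force on the tool from outside, world axes, zero at the start; "ft_torque": the same for the moment, N m; "grip_width": finger opening in m; "grasp_force": force on a finger pad.
Only numpy, scipy, OpenCV 4.12 (cv2) and the standard library are available. Lean on these libraries where they do the work, as an engineer would, in place of code of your own. Each camera call takes 0.05 s, during which the arm holds its last target. There are 200 camera calls.

## Working session

There is one attempt and no reset: what is moved stays moved. The work goes in short steps, Python scripts to look and compute and a tool call to move; the robot and the scene stay as the last step left them, time stands still between calls to the robot, and variables do not carry over. Pictures are saved under pics/ and viewed, at most 10 in all, crops included, and the job is handed in when it is done.

Besides the shell and the picture viewer there is one more tool, called after "Call:" as a command line: name --argument value ..., lists and objects as JSON in quotes. send_rows: Moves the arm, as the interface text tells. Its arguments: {"type":"object","properties":{"steps":{"type":"string"}},"required":["steps"]}

```bash
mkdir -p pics
cat > h.py <<'E'
from workcell import *
import numpy as np, cv2
def shot(name,fn=None):
    c=camera(name)
    np.savez(f'{name}.npz',**{k:c[k] for k in('frame','range_z','camera_matrix','extrinsics')})
    if fn: cv2.imwrite(f'pics/{fn}',c['frame'][:,:,::-1])
    return c
def cloud(c):
    z=c['range_z'];K=c['camera_matrix'];v,u=np.mgrid[:z.shape[0],:z.shape[1]]
    p=np.stack([(u-K[0,2])/K[0,0]*z,(v-K[1,2])/K[1,1]*z,z],-1)
    T=np.linalg.inv(c['extrinsics']);return p@T[:3,:3].T+T[:3,3]
E
python3 - <<'E'
from h import *
print(get_obs())
for n in('top','scene'):
    c=shot(n,n+'0.png');print(c['camera_matrix'],np.linalg.inv(c['extrinsics']))
E
```

```text
{'clock': 0.0, 'joint_pos': array([-1.28401816e+00,  2.41426377e-01,  3.72396157e-03,  1.33518701e+00,
       -4.63173099e-05,  1.57081978e+00]), 'joint_vel': array([ 0.00162237, -0.00094786,  0.0018204 , -0.00114428,  0.00148241,
        0.00078223]), 'tau': array([ 3.46980123e-04, -3.72321653e+01,  2.52405649e+01,  1.70132169e-02,
        3.12215416e-04,  2.27487874e-05]), 'eef_pos': array([ 0.14124075, -0.47898225,  0.23040616]), 'tool_rot': array([ 9.89738517e-01,  1.42886569e-01, -1.72482772e-04, -1.03249519e-03]), 'ft_force': array([ 0.32322964, -0.2617936 , -0.04280384]), 'ft_torque': array([0.02644722, 0.00936617, 0.02576832]), 'grasp_force': 0.0, 'grip_width': 0.0854101316063611}
[[499.75655669   0.         325.49326195]
 [  0.         499.75655669 193.13749969]
 [  0.           0.           1.        ]] [[ 0.02635024 -0.99703057  0.07235817  0.44303069]
 [-0.99959912 -0.02552981  0.01224022 -0.00291125]
 [-0.01035659 -0.0726517  -0.9973036   1.47837214]
 [ 0.          0.          0.          1.        ]]
[[376.88078509   0.         323.42910757]
 [  0.         376.88078509 200.5018426 ]
 [  0.           0.           1.        ]] [[ 0.59867851  0.59120205 -0.54042963  1.17430561]
 [ 0.80085149 -0.4292822   0.4175568  -0.47892768]
 [ 0.01486361 -0.68278615 -0.73046707  0.95919433]
 [ 0.          0.          0.          1.        ]]
```

View pics/top0.png

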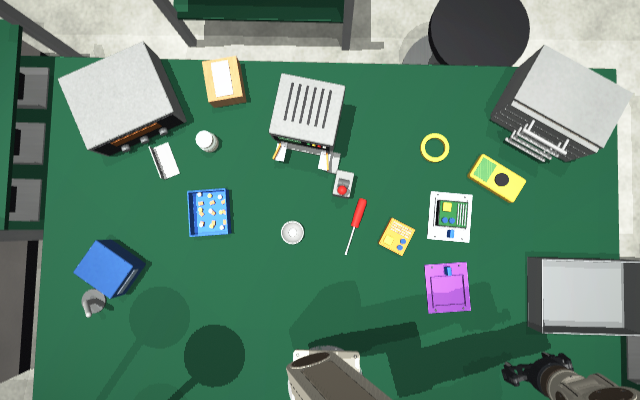

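View pics/scene0.png

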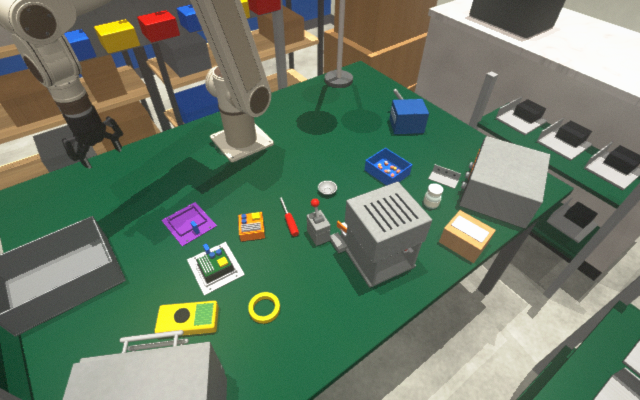

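Top view: the aluminium tray is at (451,217) with its blue fin at (450,234) and the module on it. Its look-alike is the purple tray at (448,287). The orange module look-alike is at (397,236). The station is at (307,115) and its lever ball at (342,188). The white/aluminium tray fits the description, so I'll confirm that in a crop.

Run:
```python
from h import *
c=dict(np.load('top.npz'));f=c['frame'][:,:,::-1];P=cloud(c)
a=cv2.resize(f[185:250,420:485],(520,520),interpolation=cv2.INTER_CUBIC)
b=cv2.resize(f[135:205,262:362],(800,560),interpolation=cv2.INTER_CUBIC)
cv2.imwrite('pics/tray.png',a);cv2.imwrite('pics/stn.png',b)
# tray: top-region above bench
x0,x1,y0,y1=428,475,190,245
R=P[y0:y1,x0:x1].reshape(-1,3);col=c['frame'][y0:y1,x0:x1].reshape(-1,3).astype(int)
m=(col.min(1)>150)
r=cv2.minAreaRect(R[m][:,:2].astype(np.float32));print('tray rect',r,np.median(R[m][:,2]))
w=m&(R[:,2]>0.012);print('walls n',w.sum(),R[w].mean(0))
m=(col[:,2]>120)&(col[:,0]<80)&(R[:,2]>0.038)
print('blue',R[m].round(3))
# station top
S=P[60:170,262:362];s=S.reshape(-1,3);t=s[(abs(s[:,2]-.22)<.008)]
print('boxtop',cv2.minAreaRect(t[:,:2].astype(np.float32)),t[:,2].mean(),len(t))
```

```text
tray rect ((0.500847339630127, -0.2110782265663147), (0.40773335099220276, 0.14303337037563324), 86.1912612915039) 0.005222152028685034
walls n 237 [ 0.49102241 -0.3477484   0.06878913]
blue [[ 0.487 -0.324  0.042]
 [ 0.484 -0.321  0.04 ]
 [ 0.484 -0.321  0.053]
 [ 0.485 -0.344  0.041]
 [ 0.485 -0.345  0.047]
 [ 0.481 -0.32   0.047]
 [ 0.482 -0.34   0.047]
 [ 0.478 -0.319  0.053]
 [ 0.479 -0.339  0.05 ]
 [ 0.476 -0.319  0.05 ]
 [ 0.476 -0.321  0.056]
 [ 0.476 -0.341  0.042]
 [ 0.473 -0.323  0.047]
 [ 0.474 -0.341  0.041]
 [ 0.473 -0.342  0.049]
 [ 0.474 -0.346  0.045]
 [ 0.47  -0.327  0.04 ]
 [ 0.47  -0.329  0.043]
 [ 0.471 -0.346  0.046]
 [ 0.451 -0.344  0.044]
 [ 0.448 -0.342  0.05 ]
 [ 0.445 -0.344  0.043]]
boxtop ((0.7475642561912537, 0.06705449521541595), (0.17075806856155396, 0.1633850485086441), 79.87686920166016) 0.22043250482653357 4067
```

View pics/tray.png

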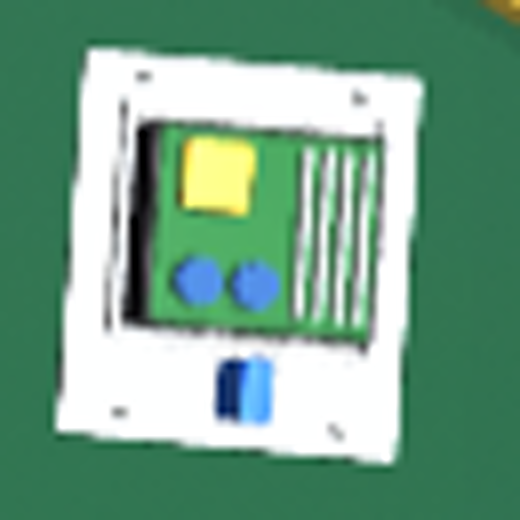

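View pics/stn.png

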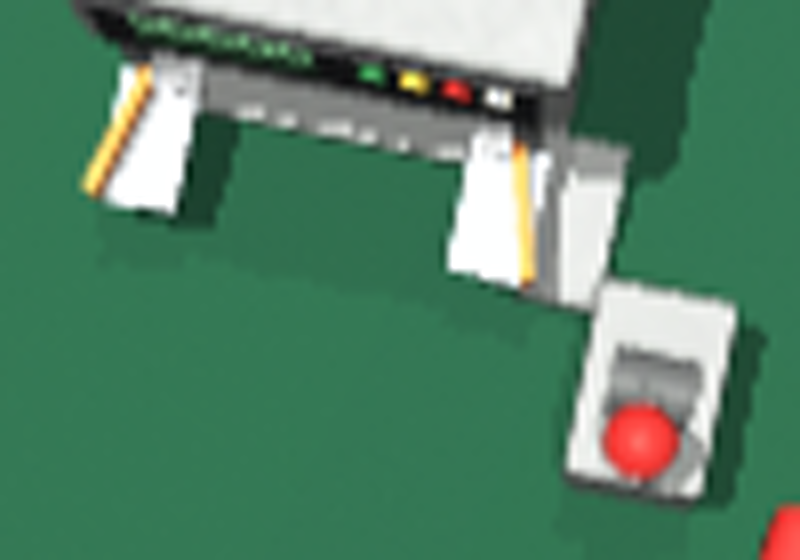

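The crop confirms it: aluminium plate with a blue fin (top at about (452,234)) and a black/green module with yellow transformer, blue capacitors and silver fins. Station runner front ends are at about (284,161) left and (318,170) right, and the lever ball is at (342,190).

```bash
cat >> h.py <<'E'
def ray(c,uv,z):
    uv=np.atleast_2d(np.array(uv,float));K=c['camera_matrix'];T=np.linalg.inv(c['extrinsics'])
    d=np.c_[(uv[:,0]-K[0,2])/K[0,0],(uv[:,1]-K[1,2])/K[1,1],np.ones(len(uv))]@T[:3,:3].T
    return T[:3,3]+d*((z-T[2,3])/d[:,2])[:,None]
E
python3 - <<'E'
from h import *
c=dict(np.load('top.npz'));P=cloud(c)
cr=lambda l,o:(np.array(l)+.5)/8-.5+np.array(o)
T=ray(c,cr([(88,48),(423,78),(395,464),(56,430)],(420,185)),.004)[:,:2]
print('tray corners',T.round(4),'ctr',T.mean(0),'sides',[np.linalg.norm(T[i]-T[i-1]).round(4) for i in range(4)])
v=T[0]+T[1]-T[2]-T[3];print('yaw',np.arctan2(v[1],v[0])); v=T[0]+T[3]-T[1]-T[2];print('yaw',np.arctan2(-v[0],v[1]))
print('fintop',ray(c,cr([(258,390)],(420,185)),.046))
m=(c['frame'].min(2)>150).astype(np.uint8);m[:, :425]=0;m[:,478:]=0;m[:188]=0;m[248:]=0
cn=max(cv2.findContours(m,0,2)[0],key=cv2.contourArea)
print('mask rect',cv2.minAreaRect(ray(c,cn[:,0],.004)[:,:2].astype(np.float32)))
S=ray(c,cr([(107,205),(178,213),(449,270),(525,285)],(262,135)),.060)[:,:2];print('runner ends',S.round(4))
B=ray(c,cr([(603,282),(738,305),(700,500),(568,475)],(262,135)),.080)[:,:2];print('block',B.round(4),B.mean(0))
s=P[60:200,262:372].reshape(-1,3)
for z,n in((.22,'box'),(.08,'block'),(.06,'runner')):
    t=s[abs(s[:,2]-z)<.004]
    if n=='block': t=t[(t[:,0]<.6)&(t[:,1]<0)]
    if n=='box':
        mm=(abs(P[...,2]-.22)<.008).astype(np.uint8);mm[:, :262]=0;mm[:,362:]=0
        k=max(cv2.findContours(mm,0,2)[0],key=cv2.contourArea);t=ray(c,k[:,0],.22)
    r=cv2.minAreaRect(t[:,:2].astype(np.float32));print(n,r,len(t),t[:,2].mean());print(cv2.boxPoints(r))
red=(c['frame'][...,0]>180)&(c['frame'][...,1]<90);red[:,:325]=0;red[:,355:]=0;red[:165]=0;red[205:]=0
vv,uu=np.nonzero(red);q=P[red];print('ball',len(q),uu.mean(),vv.mean(),q.mean(0),q[:,2].max(),ray(c,(uu.mean(),vv.mean()),.13))
d=dict(np.load('scene.npz'));Q=cloud(d);F=d['frame'].astype(int)
red=(F[...,0]>150)&(F[...,1]<70);red[:,:305]=0;red[:,325:]=0;red[:190]=0;red[212:]=0
q=Q[red];print('ball scene',len(q),np.median(q,0))
E
```

```text
tray corners [[ 0.5656 -0.2948]
 [ 0.5576 -0.4181]
 [ 0.4157 -0.4086]
 [ 0.4248 -0.2846]] ctr [ 0.49091889 -0.35151815] sides [np.float64(0.1411), np.float64(0.1236), np.float64(0.1422), np.float64(0.1243)]
yaw -0.06936043780116075
yaw -0.06887717391385452
fintop [[ 0.44141863 -0.34823218  0.046     ]]
mask rect ((0.4912121295928955, -0.35118409991264343), (0.12394946813583374, 0.14219723641872406), 86.32908630371094)
runner ends [[0.6368 0.1617]
 [0.6345 0.1362]
 [0.6164 0.0387]
 [0.6117 0.0114]]
block [[ 0.6111 -0.0162]
 [ 0.6042 -0.0639]
 [ 0.5352 -0.0521]
 [ 0.5427 -0.0056]] [ 0.57329639 -0.03444445]
box ((0.7461302280426025, 0.06661444902420044), (0.16951283812522888, 0.1627909392118454), 79.8186264038086) 130 0.21999999999999997
[[ 0.65103453 -0.00241946]
 [ 0.8112621  -0.03119517]
 [ 0.8412259   0.13564837]
 [ 0.6809984   0.16442406]]
block ((0.5700082182884216, -0.03343896567821503), (0.04967851564288139, 0.06403549760580063), 80.14122772216797) 197 0.08012837640722575
[[ 0.5342103  -0.05242933]
 [ 0.5973002  -0.0633935 ]
 [ 0.6058061  -0.0144486 ]
 [ 0.54271626 -0.00348443]]
runner ((0.6303743124008179, 0.046789996325969696), (0.24532447755336761, 0.09788637608289719), 60.89885711669922) 222 0.05996616129344215
[[ 0.5279525  -0.03658401]
 [ 0.61348194 -0.08419133]
 [ 0.73279613  0.130164  ]
 [ 0.6472667   0.17777133]]
ball 54 341.72222222222223 189.64814814814815 [ 0.55056064 -0.02977932  0.14114344] 0.14861762992228034 [[ 0.55144761 -0.03001335  0.13      ]]
ball scene 40 [ 0.55807611 -0.03656163  0.14036597]
```

```bash
cat >> h.py <<'E'
from scipy.spatial.transform import Rotation as Ro
def Rd(psi,lean): return Ro.from_euler('z',psi)*Ro.from_euler('y',-lean)*Ro.from_euler('x',np.pi)
def delta(p,psi,lean):
    o=get_obs();print('t',o['clock'],'now',o['eef_pos'].round(4),'F',o['ft_force'].round(1),'T',o['ft_torque'].round(2),'w',o['grip_width'].round(4),'gf',o['grasp_force'],'J',o['joint_pos'].round(2))
    print('dp',(np.array(p)-o['eef_pos']).round(4),'dr',(Rd(psi,lean)*Ro.from_quat(o['tool_rot']).inv()).as_rotvec().round(4))
E
python3 -c "
from h import *
delta([.3855,-.3440,.0978],-.069,np.radians(38))"
```

```text
Traceback (most recent call last):
  File "h.py", line 19, in delta
    o=get_obs();print('t',o['clock'],'now',o['eef_pos'].round(4),'F',o['ft_force'].round(1),'T',o['ft_torque'].round(2),'w',o['grip_width'].round(4),'gf',o['grasp_force'],'J',o['joint_pos'].round(2))
                                                                                                                            ^^^^^^^^^^^^^^^^^^^^^
AttributeError: 'float' object has no attribute 'round'
```

```bash
sed -i "s/o\['grip_width'\].round(4)/round(o['grip_width'],4)/" h.py
python3 -c "
from h import *
delta([.3855,-.3440,.0978],-.069,np.radians(38))"
```

```text
t 0.1 now [ 0.1413 -0.479   0.2305] F [ 0.8 -0.3  0.1] T [ 0.01  0.05 -0.01] w 0.0854 gf 0.0 J [-1.28  0.24  0.    1.34 -0.    1.57]
dp [ 0.2442  0.135  -0.1327] dr [ 0.0706 -0.6629 -0.3432]
```

Call:
send_rows --steps "-0.2 .0163 .009 0 .0047 -.0442 -.0229;-0.2 .0163 .009 0 .0047 -.0442 -.0229;-0.2 .0163 .009 0 .0047 -.0442 -.0229;-0.2 .0163 .009 0 .0047 -.0442 -.0229;-0.2 .0163 .009 0 .0047 -.0442 -.0229"

```text
clock: 0.52
eef_pos: [0.2235, -0.4339, 0.2309]
tool_rot: [0.99, 0.085, 0.112, 0.004]
ft_force: [1.1, 0.3, -0.6]
grip_width: 0.0344
grasp_force: 0.0
```

Call:
send_rows --steps "-0.2 .0163 .009 0 .0047 -.0442 -.0229;-0.2 .0163 .009 0 .0047 -.0442 -.0229;-0.2 .0163 .009 0 .0047 -.0442 -.0229;-0.2 .0163 .009 0 .0047 -.0442 -.0229;-0.2 .0163 .009 0 .0047 -.0442 -.0229"

```text
clock: 0.93
eef_pos: [0.305, -0.3889, 0.2309]
tool_rot: [0.975, 0.026, 0.221, 0.008]
ft_force: [0.3, 0.2, -0.6]
grip_width: 0.034
grasp_force: 0.0
```

Call:
send_rows --steps "-0.2 .0163 .009 -.02 .0047 -.0442 -.0229;-0.2 .0163 .009 -.02 .0047 -.0442 -.0229;-0.2 .0163 .009 -.02 .0047 -.0442 -.0229;-0.2 .0163 .009 -.02 .0047 -.0442 -.0229;-0.2 .0163 .009 -.02 .0047 -.0442 -.0229"

```text
clock: 1.35
eef_pos: [0.3863, -0.3439, 0.1307]
tool_rot: [0.945, -0.034, 0.326, 0.012]
ft_force: [0.9, -0.8, -0.8]
grip_width: 0.0345
grasp_force: 0.0
```

```bash
python3 -c "
from h import *
delta([.3855,-.3440,.0978],-.069,np.radians(38))
shot('scene','s1.png')
delta([.4469,-.3483,.019],-.069,np.radians(38))"
```

```text
t 1.35 now [ 0.3863 -0.3439  0.1307] F [ 0.9 -0.8 -0.8] T [ 0.05  0.61 -0.07] w 0.0345 gf 0.0 J [-1.03  0.12 -0.66  0.37  0.53  2.3 ]
dp [-0.0008 -0.0001 -0.0329] dr [0.0014 0.002  0.0028]
t 1.4 now [ 0.3849 -0.3385  0.1247] F [-1.3  2.5 -3. ] T [0.22 0.82 0.07] w 0.0341 gf 0.0 J [-1.02  0.12 -0.67  0.36  0.53  2.31]
dp [ 0.062  -0.0098 -0.1057] dr [-0.0073 -0.0012  0.0019]
```

View pics/s1.png

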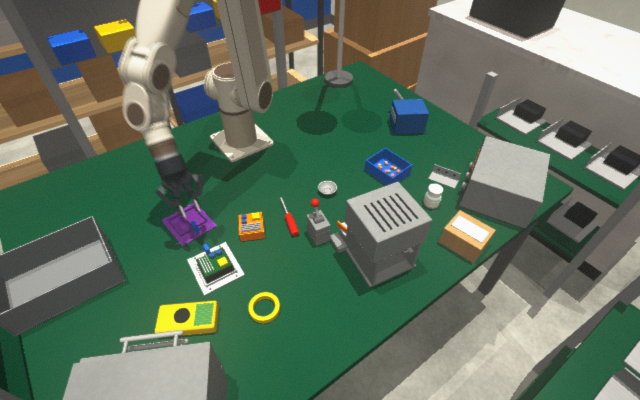

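Call:
send_rows --steps "-0.2 0 0 0 0 0 0;-0.2 .005 0 -.008 0 0 0;-0.2 .005 0 -.008 0 0 0;-0.2 .005 0 -.008 0 0 0;-0.2 0 0 0 0 0 0"

```text
clock: 1.82
eef_pos: [0.4013, -0.3456, 0.1076]
tool_rot: [0.945, -0.033, 0.325, 0.012]
ft_force: [-0.6, -0.0, 0.1]
grip_width: 0.0342
grasp_force: 0.0
```

```bash
python3 -c "
from h import *
delta([.4469,-.3483,.019],-.069,np.radians(38))"
```

```text
t 1.8167 now [ 0.4013 -0.3456  0.1076] F [-0.6 -0.   0.1] T [ 0.06  0.63 -0.02] w 0.0342 gf 0.0 J [-1.    0.18 -0.67  0.28  0.51  2.33]
dp [ 0.0456 -0.0027 -0.0886] dr [ 0.0021 -0.0007  0.0011]
```

Call:
send_rows --steps "-0.2 .0045 -.0003 -.009 .001 0 .0005;-0.2 .0045 -.0003 -.009 .001 0 .0005;-0.2 .0045 -.0003 -.009 0 0 0;-0.2 .0045 -.0003 -.009 0 0 0;-0.2 .0045 -.0003 -.009 0 0 0"

```text
clock: 2.23
eef_pos: [0.424, -0.3479, 0.0636]
tool_rot: [0.945, -0.033, 0.326, 0.012]
ft_force: [-0.6, -0.9, 0.2]
grip_width: 0.0341
grasp_force: 0.0
```

Call:
send_rows --steps "-0.2 .0046 -.0003 -.009 0 0 0;-0.2 .0046 -.0003 -.009 0 0 0;-0.2 .0046 -.0003 -.009 0 0 0;-0.2 .0046 -.0003 -.009 0 0 0;-0.2 .0046 -.0003 -.0076 0 0 0"

```text
clock: 2.65
eef_pos: [0.4471, -0.3493, 0.0195]
tool_rot: [0.945, -0.033, 0.326, 0.012]
ft_force: [0.4, -0.1, 0.2]
grip_width: 0.0342
grasp_force: 0.0
```

Run:
```python
from h import *
delta([.4469,-.3483,.019],-.069,np.radians(38))
c=shot('scene');f=c['frame'][185:305,140:300,::-1]
cv2.imwrite('pics/g1.png',cv2.resize(f,(800,600),interpolation=cv2.INTER_CUBIC))
```

```text
t 2.65 now [ 0.4471 -0.3493  0.0195] F [ 0.4 -0.1  0.2] T [0.01 0.62 0.03] w 0.0342 gf 0.0 J [-0.91  0.41 -0.7  -0.01  0.48  2.42]
dp [-0.0002  0.001  -0.0005] dr [0.0013 0.0006 0.001 ]
```

View pics/g1.png

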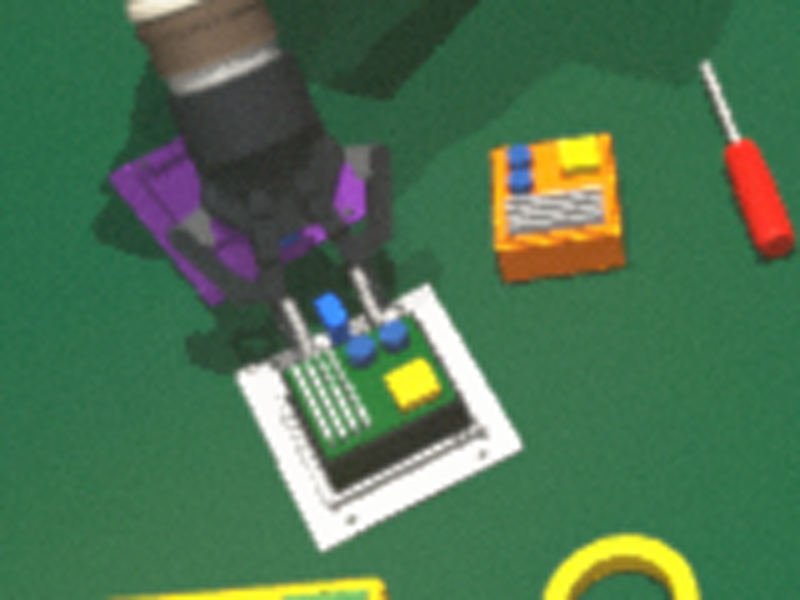

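The fingers straddle the blue fin at about (330,310) in the crop, and nothing is touching. I'll close the fingers and raise the tool slightly.

Call:
send_rows --steps "-0.6 0 .001 0 0 0 0;-1 0 0 0 0 0 0;-1 0 0 0 0 0 0;-1 0 0 0 0 0 0;-1 0 0 0 0 0 0"

```text
clock: 3.12
eef_pos: [0.4464, -0.3471, 0.0193]
tool_rot: [0.945, -0.033, 0.326, 0.012]
ft_force: [-1.3, -0.6, 0.3]
grip_width: 0.0109
grasp_force: 61.0
```

Call:
send_rows --steps "-1 0 0 0 0 0 0;-1 0 0 .002 0 0 0;-1 0 0 .004 0 0 0;-1 0 0 .007 0 0 0;-1 0 0 .007 0 0 0"

```text
clock: 3.53
eef_pos: [0.4459, -0.3457, 0.0385]
tool_rot: [0.945, -0.033, 0.325, 0.01]
ft_force: [0.8, -0.1, -2.8]
grip_width: 0.0105
grasp_force: 60.3
```

Call:
send_rows --steps "-1 0 0 .01 0 0 0;-1 0 0 .012 0 0 0;-1 0 0 .014 0 0 0;-1 0 0 .014 0 0 0;-1 0 0 .014 0 0 0"

```text
clock: 3.95
eef_pos: [0.4462, -0.3461, 0.1037]
tool_rot: [0.945, -0.033, 0.325, 0.011]
ft_force: [-0.1, -0.2, -3.1]
grip_width: 0.0111
grasp_force: 60.3
```

Call:
send_rows --steps "-1 0 0 .014 0 0 0;-1 0 0 .012 0 0 0;-1 0 0 .01 0 0 0;-1 0 0 .005 0 0 0;-1 0 0 0 0 0 0"

```text
clock: 4.37
eef_pos: [0.447, -0.3471, 0.1457]
tool_rot: [0.945, -0.032, 0.326, 0.012]
ft_force: [-0.2, -1.3, -3.0]
grip_width: 0.0109
grasp_force: 60.4
```

```bash
cat >> h.py <<'E'
def plane(c,box,lo,hi):
    P=cloud(c);x0,x1,y0,y1=box;R=P[y0:y1,x0:x1].reshape(-1,3);F=c['frame'][y0:y1,x0:x1].reshape(-1,3).astype(int)
    m=(F.min(1)>150)&(F.max(1)-F.min(1)<40)&(R[:,2]>lo)&(R[:,2]<hi);q=R[m]
    for _ in range(6):
        A=np.c_[q[:,:2]-q[:,:2].mean(0),np.ones(len(q))];s=np.linalg.lstsq(A,q[:,2],rcond=None)[0];r=abs(A@s-q[:,2]);q=q[r<max(2*np.median(r),.002)]
    print('plane n',len(q),'slopes dz/dx,dy',s[:2].round(4),'z',s[2].round(4),'ctr',q.mean(0).round(4),'rect',cv2.minAreaRect(q[:,:2].astype(np.float32)))
E
python3 - <<'E'
from h import *
delta([.4469,-.3483,.019],-.069,np.radians(38))
c=shot('top','t2.png');plane(c,(415,500,170,260),.05,.13)
c=shot('scene');plane(c,(130,330,150,320),.05,.13)
E
```

```text
t 4.3667 now [ 0.447  -0.3471  0.1457] F [-0.2 -1.3 -3. ] T [ 0.08  1.15 -0.01] w 0.0109 gf 60.362162590026855 J [-0.91  0.16 -0.57  0.36  0.48  2.42]
dp [-1.000e-04 -1.200e-03 -1.267e-01] dr [0.0021 0.0021 0.0003]
plane n 350 slopes dz/dx,dy [-0.0015 -0.002 ] z 0.1285 ctr [ 0.4912 -0.3443  0.1285] rect ((0.49110567569732666, -0.34965628385543823), (0.12374007701873779, 0.13842612504959106), 85.62151336669922)
plane n 693 slopes dz/dx,dy [-0.034  -0.1262] z 0.1204 ctr [ 0.5259 -0.3064  0.1204] rect ((0.5128871202468872, -0.2119915783405304), (0.4111795127391815, 0.14599363505840302), 81.88146209716797)
```

View pics/t2.png

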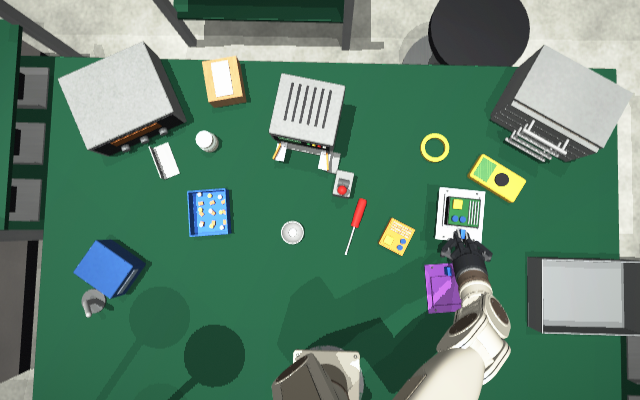

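Call:
send_rows --steps "-1 0 0 .006 0 0 0;-1 0 0 .012 0 0 0;-1 0 0 .015 0 0 0;-1 0 0 .015 0 0 0;-1 0 .003 .012 0 0 0"

```text
clock: 4.88
eef_pos: [0.4464, -0.3438, 0.2042]
tool_rot: [0.945, -0.033, 0.325, 0.011]
ft_force: [-0.5, -1.3, -2.5]
grip_width: 0.0109
grasp_force: 60.3
```

Call:
send_rows --steps "-1 .001 .006 0 0 0 -.0054;-1 .002 .010 0 0 0 -.0054;-1 .002 .014 0 0 0 -.0054;-1 .002 .017 0 0 0 -.0054;-1 .002 .018 0 0 0 -.0054"

```text
clock: 5.3
eef_pos: [0.4547, -0.2772, 0.2019]
tool_rot: [0.945, -0.047, 0.324, 0.015]
ft_force: [-0.2, 0.4, -3.4]
grip_width: 0.0105
grasp_force: 60.3
```

Call:
send_rows --steps "-1 .002 .018 0 0 0 -.0054;-1 .002 .018 0 0 0 -.0054;-1 .002 .018 0 0 0 -.0054;-1 .002 .018 0 0 0 -.0054;-1 .002 .018 0 0 0 -.0054"

```text
clock: 5.72
eef_pos: [0.4643, -0.1866, 0.2018]
tool_rot: [0.944, -0.059, 0.324, 0.019]
ft_force: [0.7, -0.9, -3.0]
grip_width: 0.0105
grasp_force: 60.3
```

Call:
send_rows --steps "-1 .002 .018 0 0 0 -.0054;-1 .002 .018 0 0 0 -.0054;-1 .002 .018 0 0 0 -.0054;-1 .002 .018 0 0 0 -.0054;-1 .002 .018 0 0 0 -.0054"

```text
clock: 6.13
eef_pos: [0.474, -0.0968, 0.2018]
tool_rot: [0.943, -0.071, 0.323, 0.023]
ft_force: [-0.2, -0.8, -3.9]
grip_width: 0.0108
grasp_force: 60.3
```

Call:
send_rows --steps "-1 .002 .018 0 0 0 -.0054;-1 .002 .018 0 0 0 -.0054;-1 .002 .018 0 0 0 -.0054;-1 .002 .018 0 0 0 -.0054;-1 .002 .018 0 0 0 -.0054"

```text
clock: 6.55
eef_pos: [0.4788, -0.0554, 0.2031]
tool_rot: [0.944, -0.054, 0.325, 0.019]
ft_force: [1.0, -0.6, -2.8]
grip_width: 0.0109
grasp_force: 60.4
```

Call:
send_rows --steps "-1 .002 .018 0 0 0 0;-1 .001 .018 0 0 0 0;-1 .001 .018 0 0 0 0;-1 0 .014 0 0 0 0;-1 0 .010 0 0 0 0"

```text
clock: 6.97
eef_pos: [0.4795, -0.0245, 0.2037]
tool_rot: [0.945, -0.024, 0.325, 0.009]
ft_force: [-0.7, 0.2, -4.1]
grip_width: 0.0107
grasp_force: 60.3
```

Call:
send_rows --steps "-1 0 .006 0 0 0 0;-1 0 .003 0 0 0 0;-1 0 0 0 0 0 0;-1 0 0 0 0 0 0;-1 0 0 0 0 0 0"

```text
clock: 7.38
eef_pos: [0.4793, -0.0217, 0.2037]
tool_rot: [0.945, -0.021, 0.325, 0.008]
ft_force: [-0.4, 1.0, -3.1]
grip_width: 0.0109
grasp_force: 60.3
```

Run:
```python
from h import *
delta([.4919,.1121,.205],-.1727,np.radians(38))
c=shot('top');plane(c,(230,340,150,240),.17,.2)
```

```text
t 7.3833 now [ 0.4793 -0.0217  0.2037] F [-0.4  1.  -3.1] T [ 0.06  1.27 -0.02] w 0.0109 gf 60.29805779457092 J [-0.04 -0.22 -0.77  0.35 -0.    3.14]
dp [0.0126 0.1338 0.0013] dr [ 1.400e-03 -1.000e-04 -1.283e-01]
plane n 326 slopes dz/dx,dy [-0.0025 -0.0136] z 0.1886 ctr [0.5218 0.0179 0.1886] rect ((0.5244304537773132, 0.00993749126791954), (0.13998958468437195, 0.06452783942222595), 1.3763079643249512)
```

Joint 6 has hit its range on this wrist branch. I'll set the tray back down where it stood, which is clear, and regrasp with the tool turned half a turn.

Call:
send_rows --steps "-1 -.001 -.006 0 0 0 0;-1 -.0017 -.010 0 0 0 0;-1 -.0017 -.014 0 0 0 0;-1 -.0017 -.017 0 0 0 0;-1 -.0017 -.018 0 0 0 0"

```text
clock: 7.85
eef_pos: [0.4713, -0.0874, 0.2038]
tool_rot: [0.945, -0.02, 0.326, 0.008]
ft_force: [0.5, -0.6, -3.9]
grip_width: 0.0108
grasp_force: 60.3
```

Call:
send_rows --steps "-1 -.0017 -.018 0 0 0 -.0025;-1 -.0017 -.018 0 0 0 -.0025;-1 -.0017 -.018 0 0 0 -.0025;-1 -.0017 -.018 0 0 0 -.0025;-1 -.0017 -.018 0 0 0 -.0025"

```text
clock: 8.27
eef_pos: [0.4626, -0.1783, 0.2038]
tool_rot: [0.945, -0.027, 0.325, 0.011]
ft_force: [-0.5, 0.3, -3.5]
grip_width: 0.0108
grasp_force: 60.3
```

Call:
send_rows --steps "-1 -.0017 -.018 0 0 0 -.0025;-1 -.0017 -.018 0 0 0 -.0025;-1 -.0017 -.018 0 0 0 -.0025;-1 -.0017 -.018 0 0 0 -.0025;-1 -.0017 -.018 0 0 0 -.0025"

```text
clock: 8.68
eef_pos: [0.454, -0.2685, 0.2038]
tool_rot: [0.945, -0.033, 0.325, 0.013]
ft_force: [-0.3, -0.5, -3.4]
grip_width: 0.0106
grasp_force: 60.3
```

Call:
send_rows --steps "-1 -.0017 -.018 0 0 0 0;-1 -.0017 -.018 0 0 0 0;-1 -.0017 -.018 0 0 0 0;-1 -.001 -.014 0 0 0 0;-1 -.001 -.008 -.006 0 0 0"

```text
clock: 9.1
eef_pos: [0.4478, -0.346, 0.1993]
tool_rot: [0.945, -0.033, 0.326, 0.014]
ft_force: [-0.5, -0.1, -2.4]
grip_width: 0.0106
grasp_force: 60.4
```

Call:
send_rows --steps "-1 0 -.004 -.012 0 0 0;-1 0 0 -.016 0 0 0;-1 0 0 -.018 0 0 0;-1 0 0 -.018 0 0 0;-1 0 0 -.018 0 0 0"

```text
clock: 9.52
eef_pos: [0.4471, -0.3465, 0.1145]
tool_rot: [0.945, -0.032, 0.325, 0.012]
ft_force: [0.2, -0.7, -4.0]
grip_width: 0.0105
grasp_force: 60.3
```

Call:
send_rows --steps "-1 0 0 -.018 0 0 0;-1 0 0 -.018 0 0 0;-1 0 0 -.016 0 0 0;-1 0 0 -.012 0 0 0;-1 0 0 -.005 0 0 0"

```text
clock: 9.93
eef_pos: [0.4462, -0.3453, 0.044]
tool_rot: [0.945, -0.033, 0.324, 0.011]
ft_force: [0.2, -0.0, -3.6]
grip_width: 0.011
grasp_force: 60.3
```

Run:
```python
from h import *
delta([.4465,-.3471,.0193],-.069,np.radians(38))
c=shot('top');plane(c,(415,500,170,260),.02,.15)
```

```text
t 9.9333 now [ 0.4462 -0.3453  0.044 ] F [ 0.2 -0.  -3.6] T [0.13 1.23 0.03] w 0.011 gf 60.33376336097717 J [-0.91  0.35 -0.68  0.06  0.47  2.42]
dp [ 0.0003 -0.0018 -0.0247] dr [-0.0016 -0.0032  0.0001]
plane n 478 slopes dz/dx,dy [-0.0114 -0.0008] z 0.0288 ctr [ 0.4919 -0.3416  0.0288] rect ((0.48954373598098755, -0.3470166325569153), (0.12328047305345535, 0.13957473635673523), 85.54963684082031)
```

Call:
send_rows --steps "-1 0 0 -.008 0 0 0;-1 0 0 -.008 0 0 0;-1 0 0 -.005 0 0 0;-1 0 0 -.0025 0 0 0;-1 0 0 0 0 0 0"

```text
clock: 10.4
eef_pos: [0.4471, -0.3462, 0.0226]
tool_rot: [0.945, -0.033, 0.325, 0.011]
ft_force: [-0.6, 0.1, -3.4]
grip_width: 0.0106
grasp_force: 60.3
```

Call:
send_rows --steps "-1 0 0 -.001 0 0 0;-1 0 0 0 0 0 0;-0.7 0 0 0 0 0 0;-0.4 0 0 0 0 0 0;-0.2 0 0 0 0 0 0"

```text
clock: 10.82
eef_pos: [0.4483, -0.3474, 0.0235]
tool_rot: [0.945, -0.032, 0.326, 0.013]
ft_force: [1.2, -0.2, -0.0]
grip_width: 0.0335
grasp_force: 0.0
```

Call:
send_rows --steps "-.2 -.006 0 .008 0 0 0;-.2 -.009 0 .011 0 0 0;-.2 -.009 0 .011 0 0 0;-.2 -.009 0 .011 0 0 0;-.2 -.009 0 .011 0 0 0"

```text
clock: 11.23
eef_pos: [0.4055, -0.3469, 0.0755]
tool_rot: [0.945, -0.032, 0.326, 0.012]
ft_force: [0.3, 0.0, -0.1]
grip_width: 0.0341
grasp_force: 0.0
```

Call:
send_rows --steps "-.2 0 0 .02 0 0 0;-.2 0 0 .03 0 0 0;-.2 0 0 .03 0 0 0;-.2 0 0 .02 0 0 0;-.2 0 0 0 0 0 0"

```text
clock: 11.65
eef_pos: [0.4078, -0.3497, 0.1811]
tool_rot: [0.944, -0.031, 0.329, 0.016]
ft_force: [-0.3, -1.5, 1.4]
grip_width: 0.0345
grasp_force: 0.0
```

Run:
```python
from h import *
delta([.4034,-.3440,.120],-.069,np.radians(38))
o=get_obs();R=Ro.from_quat(o['tool_rot']);print('tool z',R.apply([0,0,1]))
print('flip',(Ro.from_euler('z',np.pi)).as_rotvec())
c=shot('top','t3.png');f=c['frame'][185:250,420:485,::-1]
cv2.imwrite('pics/t3c.png',cv2.resize(f,(520,520),interpolation=cv2.INTER_CUBIC));plane(c,(415,500,170,260),-.01,.01)
```

```text
t 11.65 now [ 0.4078 -0.3497  0.1811] F [-0.3 -1.5  1.4] T [0.04 0.55 0.  ] w 0.0345 gf 0.0 J [-0.99  0.07 -0.56  0.49  0.51  2.34]
dp [-0.0044  0.0057 -0.0611] dr [ 0.0113  0.0078 -0.0004]
tool z [ 0.62032219 -0.0510824  -0.78268191]
flip [0.         0.         3.14159265]
plane n 506 slopes dz/dx,dy [-0.0047 -0.0023] z 0.0039 ctr [ 0.4859 -0.3467  0.0039] rect ((0.49202170968055725, -0.34831702709198), (0.12381022423505783, 0.14196451008319855), 85.87870788574219)
```

View pics/t3c.png

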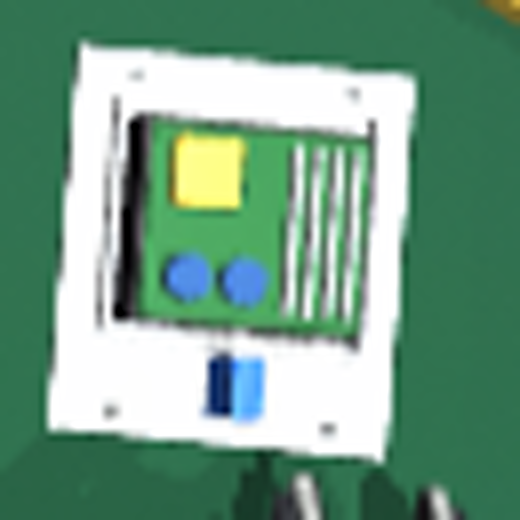

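Call:
send_rows --steps "-.2 0 0 0 -.0644 .0045 .0825;-.2 0 0 0 -.0644 .0045 .0825;-.2 0 0 0 -.0644 .0045 .0825;-.2 0 0 0 -.0644 .0045 .0825;-.2 0 0 0 -.0644 .0045 .0825"

```text
clock: 12.12
eef_pos: [0.405, -0.3458, 0.1729]
tool_rot: [0.921, 0.215, 0.311, 0.096]
ft_force: [0.3, 0.4, 0.4]
grip_width: 0.034
grasp_force: 0.0
```

Call:
send_rows --steps "-.2 0 0 0 -.0644 .0045 .0825;-.2 0 0 0 -.0644 .0045 .0825;-.2 0 0 0 -.0644 .0045 .0825;-.2 0 0 0 -.0644 .0045 .0825;-.2 0 0 0 -.0644 .0045 .0825"

```text
clock: 12.53
eef_pos: [0.405, -0.3458, 0.1728]
tool_rot: [0.834, 0.446, 0.276, 0.173]
ft_force: [1.0, -0.2, 0.8]
grip_width: 0.0343
grasp_force: 0.0
```

Call:
send_rows --steps "-.2 0 0 0 -.0644 .0045 .0825;-.2 0 0 0 -.0644 .0045 .0825;-.2 0 0 0 -.0644 .0045 .0825;-.2 0 0 0 -.0644 .0045 .0825;-.2 0 0 0 -.0644 .0045 .0825"

```text
clock: 12.95
eef_pos: [0.405, -0.3458, 0.1728]
tool_rot: [0.689, 0.647, 0.222, 0.239]
ft_force: [-0.6, -0.0, -0.7]
grip_width: 0.0341
grasp_force: 0.0
```

Call:
send_rows --steps "-.2 0 0 0 -.0644 .0045 .0825;-.2 0 0 0 -.0644 .0045 .0825;-.2 0 0 0 -.0644 .0045 .0825;-.2 0 0 0 -.0644 .0045 .0825;-.2 0 0 0 -.0644 .0045 .0825"

```text
clock: 13.37
eef_pos: [0.405, -0.3458, 0.1728]
tool_rot: [0.498, 0.803, 0.153, 0.288]
ft_force: [0.3, 0.1, 0.3]
grip_width: 0.0343
grasp_force: 0.0
```

Call:
send_rows --steps "-.2 0 0 0 -.0644 .0045 .0825;-.2 0 0 0 -.0644 .0045 .0825;-.2 0 0 0 -.0644 .0045 .0825;-.2 0 0 0 -.0644 .0045 .0825;-.2 0 0 0 -.0644 .0045 .0825"

```text
clock: 13.78
eef_pos: [0.405, -0.3458, 0.1728]
tool_rot: [0.273, 0.905, 0.073, 0.318]
ft_force: [-0.4, 0.8, 0.0]
grip_width: 0.0342
grasp_force: 0.0
```

Call:
send_rows --steps "-.2 0 0 0 -.0644 .0045 .0825;-.2 0 0 0 -.0644 .0045 .0825;-.2 0 0 0 -.0644 .0045 .0825;-.2 0 0 0 -.0644 .0045 .0825;-.2 0 0 0 -.0644 .0045 .0825"

```text
clock: 14.2
eef_pos: [0.405, -0.3458, 0.1728]
tool_rot: [0.03, 0.945, -0.011, 0.326]
ft_force: [0.3, 0.1, 0.4]
grip_width: 0.0341
grasp_force: 0.0
```

```bash
cat >> h.py <<'E'
_Rd=Rd
def Rd(psi,lean): return _Rd(psi,lean)*Ro.from_euler('z',np.pi)
E
python3 - <<'E'
from h import *
delta([.4478,-.3451,.0200],-.0719,np.radians(38))
E
```

```text
t 14.2 now [ 0.405  -0.3458  0.1728] F [0.3 0.1 0.4] T [0.06 0.55 0.05] w 0.0341 gf 0.0 J [-0.99  0.08 -0.57  0.49  0.51 -0.81]
dp [ 0.0428  0.0007 -0.1528] dr [ 0.0024  0.0002 -0.0086]
```

Call:
send_rows --steps "-.2 0 0 -.010 .0005 0 -.0017;-.2 0 0 -.022 .0005 0 -.0017;-.2 0 0 -.024 .0005 0 -.0017;-.2 0 0 -.022 .0005 0 -.0017;-.2 .0003 .0002 -.014 .0004 0 -.0017"

```text
clock: 14.62
eef_pos: [0.4044, -0.3444, 0.0788]
tool_rot: [0.037, 0.945, -0.01, 0.325]
ft_force: [-0.3, -0.5, -0.5]
grip_width: 0.0341
grasp_force: 0.0
```

Call:
send_rows --steps "-.2 .0043 .0001 -.0061 0 0 0;-.2 .0043 .0001 -.0061 0 0 0;-.2 .0043 .0001 -.0061 0 0 0;-.2 .0043 .0001 -.0061 0 0 0;-.2 .0043 .0001 -.0061 0 0 0"

```text
clock: 15.03
eef_pos: [0.4283, -0.3464, 0.052]
tool_rot: [0.036, 0.944, -0.012, 0.327]
ft_force: [0.5, -0.4, 0.6]
grip_width: 0.0343
grasp_force: 0.0
```

Call:
send_rows --steps "-.2 .0043 0 -.0061 0 0 0;-.2 .0043 0 -.0061 0 0 0;-.2 .0043 0 -.0061 0 0 0;-.2 .0043 0 -.0061 0 0 0;-.2 .0038 0 -.0059 0 0 0"

```text
clock: 15.45
eef_pos: [0.4488, -0.3458, 0.0209]
tool_rot: [0.036, 0.945, -0.012, 0.326]
ft_force: [-0.7, -0.6, -0.1]
grip_width: 0.0343
grasp_force: 0.0
```

Call:
send_rows --steps "-.2 0 0 0 0 0 0;-0.6 0 0 0 0 0 0;-1 0 0 0 0 0 0;-1 0 0 0 0 0 0;-1 0 0 0 0 0 0"

```text
clock: 15.87
eef_pos: [0.448, -0.346, 0.0215]
tool_rot: [0.036, 0.945, -0.012, 0.326]
ft_force: [0.8, 0.1, -1.6]
grip_width: 0.0111
grasp_force: 59.8
```

Run:
```python
from h import *
delta([.4478,-.3451,.0200],-.0719,np.radians(38))
```

```text
t 15.8667 now [ 0.448  -0.346   0.0215] F [ 0.8  0.1 -1.6] T [-0.05  0.8  -0.02] w 0.0111 gf 59.77338910102844 J [-0.9   0.4  -0.7  -0.02  0.47 -0.71]
dp [-0.0002  0.0009 -0.0015] dr [-0.0011  0.0011  0.0046]
```

Call:
send_rows --steps "-1 0 0 .002 0 0 0;-1 0 0 .006 0 0 0;-1 0 0 .010 0 0 0;-1 0 0 .014 0 0 0;-1 0 0 .016 0 0 0"

```text
clock: 16.28
eef_pos: [0.4471, -0.3448, 0.0688]
tool_rot: [0.037, 0.945, -0.011, 0.325]
ft_force: [-0.6, -0.3, -3.0]
grip_width: 0.0108
grasp_force: 59.7
```

Call:
send_rows --steps "-1 0 0 .018 0 0 0;-1 0 0 .018 0 0 0;-1 0 0 .018 0 0 0;-1 0 0 .018 0 0 0;-1 0 0 .018 0 0 0"

```text
clock: 16.7
eef_pos: [0.4474, -0.3451, 0.1601]
tool_rot: [0.036, 0.945, -0.011, 0.325]
ft_force: [0.3, 0.4, -3.3]
grip_width: 0.0106
grasp_force: 59.7
```

Call:
send_rows --steps "-1 0 0 .016 0 0 0;-1 0 0 .012 0 0 0;-1 0 0 .010 0 0 0;-1 0 .001 .005 0 0 0;-1 0 .003 .002 0 0 0"

```text
clock: 17.12
eef_pos: [0.4481, -0.3421, 0.2055]
tool_rot: [0.036, 0.944, -0.012, 0.326]
ft_force: [-0.6, -1.0, -3.2]
grip_width: 0.0107
grasp_force: 59.7
```

Call:
send_rows --steps "-1 .001 .006 0 0 0 -.0053;-1 .002 .010 0 0 0 -.0053;-1 .002 .014 0 0 0 -.0053;-1 .002 .017 0 0 0 -.0053;-1 .002 .018 0 0 0 -.0053"

```text
clock: 17.53
eef_pos: [0.4563, -0.2752, 0.2027]
tool_rot: [0.05, 0.944, -0.015, 0.325]
ft_force: [-0.0, -0.1, -3.6]
grip_width: 0.0107
grasp_force: 59.7
```

Call:
send_rows --steps "-1 .002 .018 0 0 0 -.0053;-1 .002 .018 0 0 0 -.0053;-1 .002 .018 0 0 0 -.0053;-1 .002 .018 0 0 0 -.0053;-1 .002 .018 0 0 0 -.0053"

```text
clock: 17.95
eef_pos: [0.4659, -0.1847, 0.2026]
tool_rot: [0.062, 0.944, -0.019, 0.324]
ft_force: [0.5, 0.3, -2.6]
grip_width: 0.0108
grasp_force: 59.7
```

Call:
send_rows --steps "-1 .002 .018 0 0 0 -.0053;-1 .002 .018 0 0 0 -.0053;-1 .002 .018 0 0 0 -.0053;-1 .002 .018 0 0 0 -.0053;-1 .002 .018 0 0 0 -.0053"

```text
clock: 18.37
eef_pos: [0.4756, -0.095, 0.2025]
tool_rot: [0.074, 0.943, -0.024, 0.324]
ft_force: [-0.7, 0.3, -2.9]
grip_width: 0.0108
grasp_force: 59.7
```

Call:
send_rows --steps "-1 .002 .018 0 0 0 -.0053;-1 .002 .018 0 0 0 -.0053;-1 .002 .018 0 0 0 -.0053;-1 .002 .018 0 0 0 -.0053;-1 .002 .018 0 0 0 -.0053"

```text
clock: 18.78
eef_pos: [0.4854, -0.0052, 0.2025]
tool_rot: [0.086, 0.942, -0.028, 0.323]
ft_force: [-0.1, 0.2, -2.7]
grip_width: 0.0111
grasp_force: 59.7
```

Run:
```python
from h import *
delta([.4919,.1121,.205],-.1780,np.radians(38))
```

```text
t 18.7833 now [ 0.4854 -0.0052  0.2025] F [-0.1  0.2 -2.7] T [ 0.2   1.12 -0.05] w 0.0111 gf 59.6661776304245 J [ 0.09 -0.19 -0.75  0.36 -0.16  0.22]
dp [0.0065 0.1173 0.0025] dr [-0.0024 -0.0015  0.0031]
```

Call:
send_rows --steps "-1 .001 .018 0 0 0 0;-1 .001 .018 0 0 0 0;-1 .001 .018 0 0 0 0;-1 .001 .018 0 0 0 0;-1 .001 .018 0 0 0 0"

```text
clock: 19.2
eef_pos: [0.4904, 0.0846, 0.2025]
tool_rot: [0.085, 0.942, -0.028, 0.323]
ft_force: [0.2, 0.1, -3.2]
grip_width: 0.011
grasp_force: 59.7
```

Call:
send_rows --steps "-1 .001 .013 0 0 0 0;-1 .0005 .008 0 0 0 0;-1 0 .004 0 0 0 0;-1 0 .002 0 0 0 0;-1 0 0 0 0 0 0"

```text
clock: 19.62
eef_pos: [0.4932, 0.1101, 0.2038]
tool_rot: [0.086, 0.942, -0.029, 0.324]
ft_force: [0.6, 1.0, -4.0]
grip_width: 0.0107
grasp_force: 59.8
```

Run:
```python
from h import *
c=shot('top','t4.png')
delta([.4919,.1121,.205],-.1780,np.radians(38))
plane(c,(230,330,150,245),.17,.2)
# rect of white mask w/ z filter
P=cloud(c);m=((abs(P[...,2]-.188)<.012)).astype(np.uint8);m[:,:230]=0;m[:,340:]=0;m[:130]=0;m[250:]=0
k=max(cv2.findContours(m,0,2)[0],key=cv2.contourArea);q=ray(c,k[:,0],.188)[:,:2]
print(cv2.boundingRect(k),cv2.minAreaRect(q.astype(np.float32)))
f=c['frame'][130:250,230:390,::-1];cv2.imwrite('pics/t4c.png',cv2.resize(f,(800,600),interpolation=cv2.INTER_CUBIC))
```

```text
t 19.6667 now [0.4933 0.1098 0.2039] F [ 0.2 -0.4 -2.6] T [0.16 1.14 0.04] w 0.011 gf 59.76043939590454 J [ 0.43 -0.1  -0.66  0.44 -0.36  0.51]
dp [-0.0014  0.0023  0.0011] dr [-0.0009  0.0008  0.0042]
plane n 665 slopes dz/dx,dy [0.0005 0.0022] z 0.1866 ctr [0.5359 0.101  0.1865] rect ((0.5356270670890808, 0.10348965227603912), (0.12397932261228561, 0.1380225569009781), 79.86250305175781)
(262, 163, 58, 62) ((0.5348094701766968, 0.1033114641904831), (0.12376682460308075, 0.13965962827205658), 79.52511596679688)
```

View pics/t4c.png

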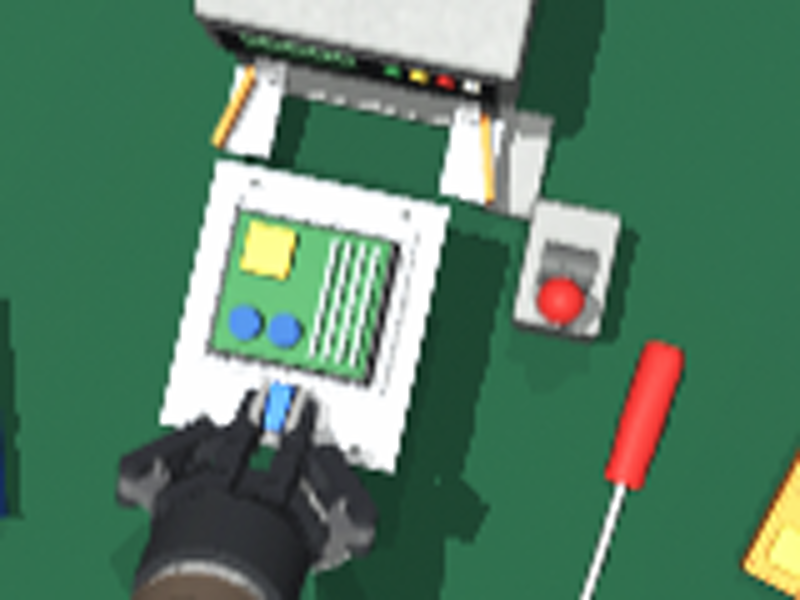

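The tray is aligned in front of the bay with the module in place. Tray centre is about (305,315) in the crop, the runners are ahead, and the lever is still back at (560,300). Next I'll descend to runner height.

Call:
send_rows --steps "-1 0 .0005 -.004 0 0 0;-1 0 .0005 -.008 0 0 0;-1 0 0 -.012 0 0 0;-1 0 0 -.014 0 0 0;-1 0 0 -.015 0 0 0"

```text
clock: 20.08
eef_pos: [0.494, 0.1106, 0.1513]
tool_rot: [0.087, 0.941, -0.029, 0.325]
ft_force: [0.0, -0.8, -2.9]
grip_width: 0.0109
grasp_force: 59.7
```

Call:
send_rows --steps "-1 0 0 -.015 0 0 0;-1 0 0 -.014 0 0 0;-1 0 0 -.012 0 0 0;-1 0 0 -.010 0 0 0;-1 0 0 -.007 0 0 0"

```text
clock: 20.5
eef_pos: [0.4931, 0.1101, 0.092]
tool_rot: [0.087, 0.942, -0.03, 0.324]
ft_force: [0.1, -0.2, -3.3]
grip_width: 0.0106
grasp_force: 59.7
```

Call:
send_rows --steps "-1 0 0 -.005 0 0 0;-1 0 0 -.002 0 0 0;-1 0 0 0 0 0 0;-1 0 0 0 0 0 0;-1 0 0 0 0 0 0"

```text
clock: 20.92
eef_pos: [0.4943, 0.1113, 0.0871]
tool_rot: [0.086, 0.941, -0.029, 0.326]
ft_force: [0.5, 0.6, -2.9]
grip_width: 0.0108
grasp_force: 59.7
```

Run:
```python
from h import *
c=shot('top')
ex=np.array([.9843,-.1767]);ey=np.array([.1767,.9843])
print('tcp stn',(lambda p:(p@ex-.7235,p@ey-.1972))(get_obs()['eef_pos'][:2]))
delta([.4929,.1110,.0853],-.1780,np.radians(38))
plane(c,(230,330,150,245),.055,.075)
P=cloud(c);m=((abs(P[...,2]-.068)<.006)).astype(np.uint8);m[:,:230]=0;m[:,320:]=0;m[:171]=0;m[250:]=0
k=max(cv2.findContours(m,0,2)[0],key=cv2.contourArea);q=ray(c,k[:,0],.068)[:,:2]
r=cv2.minAreaRect(q.astype(np.float32));b=cv2.boxPoints(r);print(r,np.c_[b@ex-.7235,b@ey-.1972].round(4))
```

```text
tcp stn (np.float64(-0.2566515821668562), np.float64(-0.00026203523857706856))
t 20.9667 now [0.4943 0.1113 0.0872] F [-0.7 -0.1 -3.4] T [0.24 1.15 0.05] w 0.0108 gf 59.69581425189972 J [ 0.44  0.12 -0.85  0.03 -0.37  0.51]
dp [-0.0014 -0.0003 -0.0019] dr [-0.0018  0.0031  0.0041]
plane n 599 slopes dz/dx,dy [-0.0316  0.006 ] z 0.0691 ctr [0.5383 0.0995 0.0692] rect ((0.5721469521522522, 0.09702835232019424), (0.14903776347637177, 0.21110515296459198), 78.8577880859375)
((0.5361321568489075, 0.10478107631206512), (0.12402290850877762, 0.13997705280780792), 79.5140609741211) [[-0.2846 -0.061 ]
 [-0.1446 -0.0617]
 [-0.144   0.0623]
 [-0.284   0.0631]]
```

Call:
send_rows --steps "-1 .003 -.0006 -.0005 0 0 0;-1 .006 -.0012 -.0005 0 0 0;-1 .008 -.0015 -.0005 0 0 0;-1 .009 -.0016 -.0005 0 0 0;-1 .009 -.0016 0 0 0 0"

```text
clock: 21.38
eef_pos: [0.53, 0.1045, 0.0845]
tool_rot: [0.086, 0.941, -0.029, 0.325]
ft_force: [0.1, 0.3, -3.6]
grip_width: 0.0111
grasp_force: 59.7
```

Call:
send_rows --steps "-1 .008 -.0015 0 0 0 0;-1 .007 -.0013 0 0 0 0;-1 .005 -.0009 0 0 0 0;-1 .003 -.0005 0 0 0 0;-1 0 0 0 0 0 0"

```text
clock: 21.8
eef_pos: [0.5524, 0.1003, 0.0845]
tool_rot: [0.086, 0.941, -0.029, 0.325]
ft_force: [-0.1, 0.6, -3.5]
grip_width: 0.0109
grasp_force: 59.6
```

```bash
cat >> h.py <<'E'
ex=np.array([.9843,-.1767]);ey=np.array([.1767,.9843])
def stn(p): p=np.atleast_2d(p)[:,:2];return np.c_[p@ex-.7235,p@ey-.1972].round(4)
E
python3 - <<'E'
from h import *
c=shot('top','t5.png');o=get_obs();print('tcp stn',stn(o['eef_pos']),o['eef_pos'],o['ft_force'].round(1),o['ft_torque'].round(2))
f=c['frame'][125:215,255:375,::-1];cv2.imwrite('pics/t5c.png',cv2.resize(f,(800,600),interpolation=cv2.INTER_CUBIC))
E
```

```text
tcp stn [[-0.1981 -0.001 ]] [0.5518077  0.10026634 0.08420969] [-0.6 -0.  -3.8] [0.28 1.15 0.03]
```

View pics/t5c.png

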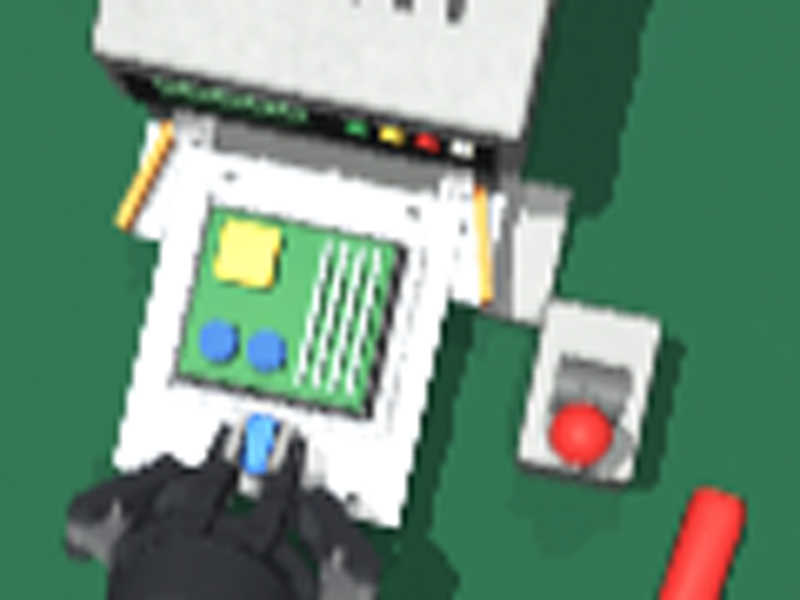

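The tray's front edge lies between the orange guides over the runners at about y=160–190 in the crop. The module is in place and the lever is back. I'll slide it in slowly and watch the force.

Call:
send_rows --steps "-1 .003 -.0006 -.0003 0 0 0;-1 .005 -.0009 -.0003 0 0 0;-1 .006 -.0011 -.0003 0 0 0;-1 .006 -.0011 0 0 0 0;-1 .006 -.0011 0 0 0 0"

```text
clock: 22.27
eef_pos: [0.5785, 0.0957, 0.0837]
tool_rot: [0.086, 0.941, -0.029, 0.325]
ft_force: [-0.4, 0.4, -3.6]
grip_width: 0.0108
grasp_force: 59.7
```

Call:
send_rows --steps "-1 .006 -.0011 0 0 0 0;-1 .006 -.0011 0 0 0 0;-1 .006 -.0011 0 0 0 0;-1 .006 -.0011 0 0 0 0;-1 .006 -.0011 0 0 0 0"

```text
clock: 22.68
eef_pos: [0.6083, 0.09, 0.0834]
tool_rot: [0.086, 0.941, -0.029, 0.325]
ft_force: [0.3, 1.3, -2.8]
grip_width: 0.0108
grasp_force: 59.7
```

Run:
```python
from h import *
c=shot('top');o=get_obs();print('tcp stn',stn(o['eef_pos']))
delta([.5524,.1,.084],-.178,np.radians(38))
```

```text
tcp stn [[-0.1393 -0.0009]]
t 22.7333 now [0.6097 0.09   0.0841] F [ 1.   0.2 -3.1] T [0.22 1.04 0.06] w 0.0107 gf 59.645172357559204 J [ 0.28  0.29 -0.63  0.03 -0.28  0.38]
dp [-0.0573  0.01   -0.0001] dr [-0.0013  0.0034  0.0047]
```

Call:
send_rows --steps "-1 .006 -.0011 0 0 0 0;-1 .006 -.0011 0 0 0 0;-1 .006 -.0011 0 0 0 0;-1 .006 -.0011 0 0 0 0;-1 .006 -.0011 0 0 0 0"

```text
clock: 23.15
eef_pos: [0.6384, 0.0846, 0.0835]
tool_rot: [0.086, 0.941, -0.029, 0.325]
ft_force: [-0.6, 0.2, -2.6]
grip_width: 0.0106
grasp_force: 59.7
```

Call:
send_rows --steps "-1 .006 -.0011 0 0 0 0;-1 .006 -.0011 0 0 0 0;-1 .005 -.0009 0 0 0 0;-1 .004 -.0007 0 0 0 0;-1 .003 -.0005 0 0 0 0"

```text
clock: 23.57
eef_pos: [0.6623, 0.0802, 0.0835]
tool_rot: [0.086, 0.941, -0.029, 0.325]
ft_force: [-0.8, 1.1, -3.6]
grip_width: 0.0111
grasp_force: 59.7
```

Run:
```python
from h import *
o=get_obs();print('tcp stn',stn(o['eef_pos']))
delta([.5524,.1,.084],-.178,np.radians(38))
```

```text
tcp stn [[-0.0858 -0.0012]]
t 23.5667 now [0.6623 0.0802 0.0835] F [-0.8  1.1 -3.6] T [0.21 1.24 0.02] w 0.0111 gf 59.6814090013504 J [ 0.23  0.37 -0.51  0.07 -0.25  0.34]
dp [-0.1099  0.0198  0.0005] dr [-0.0012  0.0018  0.0042]
```

Call:
send_rows --steps "-1 .002 -.0004 -.0005 0 0 0;-1 .002 -.0004 -.0005 0 0 0;-1 .002 -.0004 0 0 0 0;-1 .0015 -.0003 0 0 0 0;-1 0 0 0 0 0 0"

```text
clock: 23.98
eef_pos: [0.6695, 0.0789, 0.0826]
tool_rot: [0.086, 0.941, -0.029, 0.325]
ft_force: [0.4, -0.8, -3.0]
grip_width: 0.0106
grasp_force: 59.7
```

Call:
send_rows --steps "-1 .001 -.0002 0 0 0 0;-1 .001 -.0002 0 0 0 0;-1 .001 -.0002 0 0 0 0;-1 0 0 0 0 0 0;-1 0 0 0 0 0 0"

```text
clock: 24.4
eef_pos: [0.6723, 0.0783, 0.0825]
tool_rot: [0.086, 0.941, -0.029, 0.325]
ft_force: [-0.4, 0.5, -3.5]
grip_width: 0.0108
grasp_force: 59.7
```

Run:
```python
from h import *
o=get_obs();print('tcp stn',stn(o['eef_pos']))
delta([.5524,.1,.084],-.178,np.radians(38))
```

```text
tcp stn [[-0.0756 -0.0014]]
t 24.4 now [0.6723 0.0783 0.0825] F [-0.4  0.5 -3.5] T [0.21 1.14 0.04] w 0.0108 gf 59.68122661113739 J [ 0.23  0.38 -0.49  0.07 -0.25  0.33]
dp [-0.1199  0.0217  0.0015] dr [-0.0011  0.0016  0.004 ]
```

Call:
send_rows --steps "-1 .001 -.0002 -.0005 0 0 0;-1 .001 -.0002 -.0005 0 0 0;-1 .001 -.0002 0 0 0 0;-1 0 0 0 0 0 0;-1 0 0 0 0 0 0"

```text
clock: 24.82
eef_pos: [0.6751, 0.0776, 0.0815]
tool_rot: [0.086, 0.941, -0.029, 0.325]
ft_force: [-1.1, 0.3, -1.2]
grip_width: 0.0107
grasp_force: 60.0
```

Call:
send_rows --steps "-1 .001 -.0002 -.0005 0 0 0;-1 .001 -.0002 0 0 0 0;-1 0 0 0 0 0 0;-1 0 0 0 0 0 0;-1 0 0 0 0 0 0"

```text
clock: 25.23
eef_pos: [0.6753, 0.0774, 0.0814]
tool_rot: [0.086, 0.942, -0.029, 0.324]
ft_force: [-16.3, 1.1, 9.5]
grip_width: 0.011
grasp_force: 62.8
```

Call:
send_rows --steps "-1 -.0005 .0001 0 0 0 0;-1 0 0 0 0 0 0;-.9 0 0 0 0 0 0;-.6 0 0 0 0 0 0;-.3 0 0 0 0 0 0"

```text
clock: 25.65
eef_pos: [0.6782, 0.0777, 0.0828]
tool_rot: [0.086, 0.941, -0.029, 0.327]
ft_force: [0.8, -1.2, 0.4]
grip_width: 0.0278
grasp_force: 0.0
```

Call:
send_rows --steps "-.3 0 0 0 0 0 0;-.3 -.004 .0007 .005 0 0 0;-.3 -.008 .0014 .010 0 0 0;-.3 -.010 .0018 .013 0 0 0;-.3 -.010 .0018 .013 0 0 0"

```text
clock: 26.07
eef_pos: [0.6445, 0.083, 0.1225]
tool_rot: [0.086, 0.941, -0.029, 0.325]
ft_force: [0.1, 0.2, 0.2]
grip_width: 0.0304
grasp_force: 0.0
```

Call:
send_rows --steps "-.3 -.015 .0027 .015 0 0 0;-.3 -.015 .0027 .015 0 0 0;-.3 -.015 .0027 .015 0 0 0;-.3 -.015 .0027 .015 0 0 0;-.3 -.015 .0027 .010 0 0 0"

```text
clock: 26.48
eef_pos: [0.5699, 0.0968, 0.1946]
tool_rot: [0.087, 0.941, -0.028, 0.326]
ft_force: [0.2, 0.5, 0.5]
grip_width: 0.0297
grasp_force: 0.0
```

Run:
```python
from h import *
c=shot('top');delta([.5524,.1,.084],-.178,np.radians(38))
P=cloud(c);q=P[140:200,255:335].reshape(-1,3);F=c['frame'][140:200,255:335].reshape(-1,3).astype(int)
s=stn(q);m=(abs(q[:,2]-.064)<.006)&(F.min(1)>140)&(abs(s[:,1])<.045)
print('near-edge strip',m.sum(),'x',np.percentile(s[m,0],[1,5,50,99]),'z',np.percentile(q[m,2],[10,50,90]))
# z of strip vs y / x
for a,b in((-.045,-.02),(-.02,.02),(.02,.045)):
    k=m&(s[:,1]>a)&(s[:,1]<b);print(a,k.sum(),q[k,2].mean().round(4) if k.any() else '',np.percentile(s[k,0],[2,98]) if k.any() else '')
b=(F[:,2]>120)&(F[:,0]<110)&(F[:,2]-F[:,0]>60)&(q[:,2]>.09);print('fin',b.sum(),s[b].mean(0) if b.any() else '',q[b,2].max() if b.any() else '')
red=(c['frame'][...,0]>180)&(c['frame'][...,1]<90);red[:,:325]=0;red[:,355:]=0;red[:165]=0;red[205:]=0
vv,uu=np.nonzero(red);print('ball',len(uu),uu.mean(),vv.mean(),ray(c,(uu.mean(),vv.mean()),.137),P[red][:,2].max())
```

```text
t 26.5333 now [0.5684 0.0972 0.1956] F [-2.8 -0.3 -0.1] T [0.11 0.66 0.02] w 0.0301 gf 0.0 J [ 0.33  0.04 -0.56  0.36 -0.3   0.41]
dp [-0.016   0.0028 -0.1116] dr [-0.0026  0.0053  0.0032]
near-edge strip 277 x [-0.099896 -0.0989   -0.086    -0.0705  ] z [0.0609047  0.06440725 0.0675369 ]
-0.045 89 0.0638 [-0.099548 -0.0705  ]
-0.02 102 0.0644 [-0.099698 -0.071308]
0.02 86 0.0648 [-0.09945 -0.07081]
fin 24 [-0.0837  -0.00075] 0.14223641312248225
ball 52 341.5 189.73076923076923 [[ 0.55064647 -0.02928021  0.137     ]] 0.14877790286638182
```

The tray is home: near edge square at station x≈-0.100, plate top z≈0.064, pushed against its stops with 16 N. Now the lever: close the fingers and bring the tool upright behind the ball.

Call:
send_rows --steps "-1 -.0122 .001 0 .0117 .065 0;-1 -.0122 .001 0 .0117 .065 0;-1 -.0122 .001 0 .0117 .065 0;-1 -.0122 .001 0 .0117 .065 0;-1 -.0122 .001 0 .0117 .065 0"

```text
clock: 26.95
eef_pos: [0.5086, 0.1018, 0.193]
tool_rot: [0.09, 0.982, -0.015, 0.165]
ft_force: [0.1, 0.7, -0.6]
grip_width: 0.0003
grasp_force: 0.0
```

Call:
send_rows --steps "-1 0 -.015 0 .0117 .065 0;-1 0 -.025 0 .0117 .065 0;-1 0 -.03 0 .0117 .065 0;-1 0 -.03 0 .0117 .065 0;-1 0 -.022 0 .0117 .065 0"

```text
clock: 27.37
eef_pos: [0.5093, -0.0225, 0.1927]
tool_rot: [0.091, 0.996, -0.001, 0.002]
ft_force: [0.4, 0.1, 0.5]
grip_width: 0.0
grasp_force: 0.0
```

Call:
send_rows --steps "-1 0 0 -.01 0 0 0;-1 0 0 -.02 0 0 0;-1 0 0 -.02 0 0 0;-1 0 0 -.018 0 0 0;-1 0 0 0 0 0 0"

```text
clock: 27.78
eef_pos: [0.506, -0.0202, 0.1201]
tool_rot: [0.091, 0.996, -0.001, -0.001]
ft_force: [-0.2, -0.1, -0.7]
grip_width: -0.0
grasp_force: 0.0
```

Run:
```python
from h import *
delta([.5075,-.0228,.118],-.178,0);print(stn(get_obs()['eef_pos']))
```

```text
t 27.7833 now [ 0.506  -0.0202  0.1201] F [-0.2 -0.1 -0.7] T [-0.    0.04  0.05] w -0.0 gf 0.0 J [-0.04  0.33 -0.17  1.07 -0.    0.14]
dp [ 0.0015 -0.0026 -0.0021] dr [ 0.0018 -0.0026  0.0041]
[[-0.2219 -0.1277]]
```

Call:
send_rows --steps "-1 .004 -.002 -.001 0 0 0;-1 .007 -.0018 -.001 0 0 0;-1 .007 -.0013 0 0 0 0;-1 .007 -.0013 0 0 0 0;-1 .007 -.0013 0 0 0 0"

```text
clock: 28.2
eef_pos: [0.5419, -0.0282, 0.123]
tool_rot: [0.091, 0.996, -0.001, 0.003]
ft_force: [-1.2, 0.6, 2.3]
grip_width: 0.0001
grasp_force: 0.9
```

Call:
send_rows --steps "-1 .007 -.0013 0 0 0 0;-1 .007 -.0013 0 0 0 0;-1 .007 -.0013 0 0 0 0;-1 .006 -.0011 0 0 0 0;-1 .006 -.0011 0 0 0 0"

```text
clock: 28.62
eef_pos: [0.5743, -0.0343, 0.1217]
tool_rot: [0.091, 0.996, -0.001, 0.002]
ft_force: [-1.9, 0.1, -0.3]
grip_width: -0.0
grasp_force: 0.7
```

Call:
send_rows --steps "-1 .003 -.0005 0 0 0 0;-1 .002 -.0004 0 0 0 0;-1 .002 -.0004 0 0 0 0;-1 .001 -.0002 0 0 0 0;-1 0 0 0 0 0 0"

```text
clock: 29.03
eef_pos: [0.5804, -0.0355, 0.1215]
tool_rot: [0.091, 0.996, -0.001, 0.001]
ft_force: [-4.2, 0.9, -0.7]
grip_width: -0.0001
grasp_force: 2.1
```

Run:
```python
from h import *
delta([.5075,-.0228,.118],-.178,0);print(stn(get_obs()['eef_pos']))
c=shot('scene');Q=cloud(c);F=c['frame'].astype(int)
red=(F[...,0]>150)&(F[...,1]<70);red[:,:300]=0;red[:,335:]=0;red[:185]=0;red[225:]=0
q=Q[red];q=q[q[:,2]>.1];print('ball',len(q),np.median(q,0),stn(q).mean(0))
```

```text
t 29.0333 now [ 0.5804 -0.0355  0.1215] F [-4.2  0.9 -0.7] T [0.19 0.86 0.01] w -0.0001 gf 2.142018601298332 J [-0.06  0.47  0.04  1.14 -0.    0.12]
dp [-0.0729  0.0127 -0.0035] dr [0.0016 0.0009 0.0039]
[[-0.1459 -0.1296]]
ball 2 [ 0.61462236 -0.03600612  0.13692529] [-0.11215 -0.12405]
```

Call:
send_rows --steps "-1 .0015 -.0003 0 0 0 0;-1 .0015 -.0003 0 0 0 0;-1 .001 -.0002 0 0 0 0;-1 0 0 0 0 0 0;-1 0 0 0 0 0 0"

```text
clock: 29.5
eef_pos: [0.5808, -0.0356, 0.1213]
tool_rot: [0.091, 0.996, -0.0, -0.003]
ft_force: [-13.9, 2.0, 4.9]
grip_width: 0.0002
grasp_force: 6.9
```

At the limit: 14 N with no further motion. I'll back off, clear upward, and check the lever and the tray.

Call:
send_rows --steps "-1 -.008 .0014 0 0 0 0;-1 -.015 .0027 0 0 0 0;-1 -.02 .0036 0 0 0 0;-1 -.02 .0036 0 0 0 0;-1 -.02 .0036 0 0 0 0"

```text
clock: 29.92
eef_pos: [0.5036, -0.0218, 0.1229]
tool_rot: [0.091, 0.996, -0.001, 0.004]
ft_force: [-0.6, 0.0, 0.3]
grip_width: 0.0004
grasp_force: 0.0
```

Call:
send_rows --steps "-1 -.02 .0036 .02 0 0 0;-1 -.02 .0036 .025 0 0 0;-1 -.02 .0036 .025 0 0 0;-1 -.01 .0018 .015 0 0 0;-1 0 0 0 0 0 0"

```text
clock: 30.33
eef_pos: [0.4344, -0.009, 0.2116]
tool_rot: [0.091, 0.996, -0.001, 0.007]
ft_force: [0.4, -0.7, -0.0]
grip_width: -0.0003
grasp_force: 0.0
```

Run:
```python
from h import *
c=shot('top');P=cloud(c);o=get_obs();print(o['clock'],o['eef_pos'],o['ft_force'].round(1))
red=(c['frame'][...,0]>180)&(c['frame'][...,1]<90);red[:,:325]=0;red[:,360:]=0;red[:150]=0;red[195:]=0
vv,uu=np.nonzero(red);w=ray(c,(uu.mean(),vv.mean()),.1335);print('ball',len(uu),w,stn(w),P[red][:,2].max(),'want x -.126')
q=P[140:200,255:335].reshape(-1,3);F=c['frame'][140:200,255:335].reshape(-1,3).astype(int)
s=stn(q);m=(abs(q[:,2]-.064)<.006)&(F.min(1)>140)
for a,b in((-.06,-.05),(-.045,-.02),(-.02,.02),(.02,.045)):
    k=m&(s[:,1]>a)&(s[:,1]<b);print(a,k.sum(),q[k,2].mean().round(4),np.percentile(s[k,0],[2,98]))
```

```text
30.3833 [ 0.43476568 -0.00909947  0.20979334] [ 0.1 -0.8 -0.2]
ball 49 [[ 0.60291641 -0.03873064  0.1335    ]] [[-0.1232 -0.1288]] 1.478372142745187 want x -.126
-0.06 42 0.0627 [-0.121434 -0.081184]
-0.045 83 0.0643 [-0.099336 -0.071728]
-0.02 95 0.0644 [-0.098972 -0.072552]
0.02 80 0.0645 [-0.09941  -0.071416]
```

```bash
python3 -c "
from workcell import *
print(job_done())"
```

```text
the job is handed in; nothing more can be done
None
```

The tray is home against its stops with the module on it, the red lever is pushed fully over to its limit, and the job is handed in at about 30 s. I had to set the tray down once and regrip it when joint 6 reached its limit. The final camera check covered tray and lever only, not the module or the bystanders, and no verdict came back.

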